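# Lift a freshly oiled coaster with a forked lifter onto its drying stand

### The job

The turned wooden coaster on the plywood board has just been oiled, so the gripper and arm must not touch it. Take the red-handled forked lifter, slide its blade along the board under the coaster (the two brass pins stop it from running away; do not press hard on the board or pins), lift it clear of the board without tipping it, and set it gently, level and centred, on the cork top of the drying stand. Then lay the lifter flat back on its black rubber mat and let go, leaving everything else on the bench undisturbed.

Things in the scene. Friction and masses are not known exactly. Their poses are not given: they have to be found in the camera images.
- lifter: forked steel lifter with red handle, 200 g, loose, starts flat on the mat. Origin: blade's underside, below mid-handle; x forward to the tips, z up. Blade 2 mm thick, 76 wide: solid bridge x -20 to 20 mm, then two tines 20 wide (|y| 18 to 38) to tips at x = 105; slot between them 36 wide, open in front. Centre of mass 23 mm ahead of the origin.
- lifter_grip (a point): centre of the lifter's handle, 72 mm above the blade's underside, right over the lifter's origin: pinch across y from above here. The handle is a level bar along x from x = -50 to 40 mm, 18 wide (y), 24 tall (60 to 84 mm above the underside), on a post 12 by 10 mm at the origin.
- lifter_tip (a point): midway between the two tine tips, at the level of the blade's underside (105 mm ahead of the lifter's origin)
- disc: oiled coaster: dark wooden disc with a pale ring on top, 100 mm across, 13 thick, 65 to 125 g, loose on the board. Origin: centre of underside. Flat foot 72 mm across; outside it the underside slopes up evenly to 5 mm at the rim, so only a thin blade kept down on the board gets under. Slippery; starts up to 14 mm short of the pins.
- board: fixed plywood board 190 (x) by 150 (y) mm, 18 thick; origin: centre of its underside, x towards the pins. Two fixed brass pins, 16 mm across, 24 tall, at x = 74, y = +37 and -37 mm. Slide in along +x from the open -x side: a blade centred on y = 0 passes under the coaster until its tips meet the pins at x = 66, with the coaster wholly on it.
- disc_place (a point): point on the board's upper surface (x = 30 mm, y = 0 of the board) over which the coaster's centre lies once it rests against both pins. While the blade goes under, the coaster can bind for a moment and resist with up to about 15 N; a stop well short of the pins means that: ease the downward pressure and push on.
- stand: fixed drying stand; origin: centre of its underside. Steel base 130 (x) by 110 (y), 12 thick; one upright bar 50 long (x), 25 wide (y), with a cork top 70 mm above the bench. The bar fits lengthwise in the lifter's slot (5.5 mm to spare each side): the fork can be lowered past it with the lifter's x along the stand's x, then drawn out backwards (-x).
- stand_top (a point): centre of the cork top of the stand, at its upper face, 70 mm above the bench
- mat: fixed black rubber mat 210 (x) by 120 (y) mm, 4 mm thick, on the bench; origin: centre of its underside
- oil_jar: bystander: amber jar, 64 mm across, 85 tall; origin: centre of underside
- bell: bystander: turned wooden bell shape, 72 mm across, 127 tall; origin: centre of underside
- finial: bystander: small turned finial, 48 mm across, 70 tall; origin: centre of underside
- sanding_block: bystander: cork sanding block, 110 by 65 by 35 mm; origin: centre of underside
- brush: bystander: brush lying on the bench, near the right side; origin: on its underside, between handle and bristles
- bowl: bystander: dark turned bowl, 130 mm across, 50 tall; origin: centre of underside
- blank: bystander: pale wooden round blank, 90 mm across, 60 tall; origin: centre of underside
Not all that is in view belongs to the job. Leave any orange or turquoise look-alike of the lifter alone.

How it is judged:
By the outcome, as a careful person would: the job done as asked, in the order asked, and still so for the second after the job is handed in, with the robot touching nothing.
It also fails if it takes over 72 s, if anything falls off the work surface, if the arm or the gripper's body presses on something with over 40 N, if the wrist force passes 120 N, or if a joint passes its speed limit or range.

### The arm

A 7-joint arm with a two-finger parallel gripper is mounted at the origin on the work surface. World frame = base frame: x ahead of the robot, y to its left, z up, the work surface at z = 0. Lengths are in m, angles in degrees, forces in N, time in s.
With the tool pointing down it reaches from about 0.4 to 0.85 m from the base axis. Payload 10.4 kg.
Tool frame: the origin (TCP) lies on the mounting face of the last link; the fingertips stand 173 mm ahead of it and the grasp point (between the pads) lies 155 mm ahead of it (r.grip_point_offset is the distance from the TCP to the grasp point, in m); z points along the fingers, y is the line along which they close (so a half turn about z gives the same grasp; the last joint's range is limited). The gripper opens to 85 mm and grips with 20 to 120 N. Pads are 22 mm wide; open, the fingers measure 114 mm over their backs; the gripper's body (76 mm by 85 mm) begins 54 mm behind the grasp point. The pads swing forward as they close: fully open they stand 13 mm farther back than shut.
Start: joints at [64.022, 19.034, -3.707, 83.658, 1.238, 77.344, -5.071], TCP at [0.261, -0.568, 0.405] pointing down, gripper open.
Joint ranges: [-148.97, 148.97], [-28.65, 121.19], [-84.17, 76.75], [9.2, 138.47], [-72.65, 252.65], [3.7, 117.97], [-149.18, 149.18]. Speed limits (degrees/s): [127.2, 127.2, 159.86, 159.86, 180, 180, 180].

### API

Orientations are given as [roll, pitch, yaw] about the fixed x, y, z axes, in that order (R = Rz(yaw) Ry(pitch) Rx(roll)).
In Python, from rig import r gives the robot as it stands.
- The arm moves only by the tool servo_tool, never from a script. Its argument "motion" is a list of rows, each a list of 3 entries, a list of its own where there are three numbers: the shift along the world's x, y, z in cm, then the turn about the world's z in degrees, then the closure, from -1 (fully open) to 1 (shut). A call has 1 to 5 rows; each row shifts and turns the commanded pose from where the row before left it; what a row does not reach is not made up. A row lasts 1/12 s, in which the tool goes at most 41.7 mm and 7.16 degrees, less where a joint would pass 70% of its speed; a pose out of reach is approached as far as the arm can. A call with a gripper value outside its range is refused whole. The fingers move at their own pace and stop on an object; "squeeze" is the grip in N (left out, the last holds). Time passes only in rows, so rows that do not move let the fingers close. It gives the time, the measured TCP pose, the force, the opening and the grip force at its end, in the units of the state.
- r.sense(): the state, without advancing time (a new reading comes with each control period).
- r.snapshot(name): name is "side" or "top" or "wrist"; returns the picture (400x640x3 uint8, red, green, blue); there is no depth.
- r.camera_info(name): a dict with "fx", "fy", "cx", "cy" (pixels), "pose" (4x4, takes a point from camera to world coordinates). Camera axes: x right, y down, z forward; pixel columns grow to the right and rows downward; lengths in m; the calibration is good to about 2 mm. A picture is of the moment at which its call begins: read the wrist's pose just before it. camera_info takes no time and is no camera call; for the wrist camera it gives the pose at the moment of the call.
- r.job_done(): hands the job in; it is judged then, once.
Trained networks look in the newest picture that a camera, given by its name, has taken for a name from the list of things; names that differ only in an ending like _2 or _b are one class to them, and where a whole thing is asked for, a point or a joint stands for the part that bears it (a point fixed in the world has none). Each returns a list of dicts, best first, with "conf" (0 to 1); they miss things now and then, are a little off and sometimes report something else, mostly with a low value. They report only what shows in the picture. A call takes as long as a camera call. They do not tell look-alikes from the thing itself.
- r.spot_in(camera, name): "box" ([left, top, right, bottom] in pixels, round what is visible of it).
- r.pinpoint(camera, name): "position" ([column, row] in pixels: a listed point, or the origin of a listed thing).
The state is a dict: "t": time; "joints": joint angles; "dq": joint speeds; "tau": joint torques, N m; "tcp_pos": TCP position; "tool_rot": TCP orientation; "contact_force": force on the tool from outside, world axes, zero at the start; "moment": the same for the moment, N m; "grip_width": finger opening in m; "gripper_force": force on a finger pad.
Only numpy, scipy, OpenCV 4.12 (cv2) and the standard library are available. Lean on these libraries where they do the work, as an engineer would, in place of code of your own. Each camera call takes 0.05 s, during which the arm holds its last target. There are 200 camera calls.

## Working session

There is one attempt and no reset: what is moved stays moved. The work goes in short steps, Python scripts to look and compute and a tool call to move; the robot and the scene stay as the last step left them, time stands still between calls to the robot, and variables do not carry over. Pictures are saved under pics/ and viewed, at most 10 in all, crops included, and the job is handed in when it is done.

Besides the shell and the picture viewer there is one more tool, called after "Request:" as name(argument=value, ...) on one line, values as JSON. servo_tool: Moves the arm, as the interface text tells. Its arguments: {"type":"object","properties":{"motion":{"type":"array"},"squeeze":{"type":"number"}},"required":["motion"]}

```bash
mkdir -p pics; python3 - <<'E'
from rig import r
import cv2,numpy as np
s=r.sense();print(s['t'],s['tcp_pos'],s['tool_rot'],s['grip_width'])
for c in ("top","side"):
    im=r.snapshot(c);cv2.imwrite(f"pics/{c}.png",im[:,:,::-1])
    i=r.camera_info(c);print(c,i['fx'],i['cx'],i['cy'],np.round(i['pose'],3).tolist())
    for n in ["lifter_grip","lifter","lifter_tip","disc","board","disc_place","stand","stand_top","mat"]:
        print(n,[(np.round(d['position'],1).tolist(),round(d['conf'],2)) for d in r.pinpoint(c,n)][:4])
print(r.sense()['t'])
E
```

```text
0.0 [ 0.26093601 -0.56779091  0.40388278] [-1.79915864e+02  5.36748124e-03  2.46856445e+01] 0.08522712773604907
top 450.8370454337448 313.43906762560255 200.0821583672459 [[-0.028, -0.999, 0.047, 0.493], [-1.0, 0.027, -0.009, 0.016], [0.008, -0.047, -0.999, 1.334], [0.0, 0.0, 0.0, 1.0]]
lifter_grip [([315.7, 186.8], 0.8), ([254.0, 277.6], 0.72), ([331.3, 250.8], 0.62), ([417.4, 191.0], 0.51)]
lifter [([330.2, 251.4], 0.62), ([315.5, 188.5], 0.61), ([259.5, 273.8], 0.57)]
lifter_tip [([319.3, 154.1], 0.96), ([327.7, 285.2], 0.96), ([265.2, 307.9], 0.62)]
disc [([217.0, 187.4], 0.62), ([314.7, 187.5], 0.21)]
board [([211.3, 195.1], 0.94)]
disc_place [([217.8, 184.4], 0.95), ([421.5, 190.2], 0.59)]
stand [([412.9, 194.2], 0.64)]
stand_top [([419.5, 191.6], 0.86)]
mat [([317.3, 176.0], 0.65)]
side 516.803793721745 310.9401120537355 194.9875484485095 [[0.991, -0.106, 0.084, 0.419], [-0.134, -0.671, 0.729, -1.175], [-0.021, -0.734, -0.679, 1.146], [0.0, 0.0, 0.0, 1.0]]
lifter_grip [([242.6, 165.2], 0.94), ([264.0, 201.3], 0.88), ([320.7, 186.4], 0.61)]
lifter [([268.7, 222.4], 0.95), ([243.6, 182.9], 0.66)]
lifter_tip [([213.4, 184.6], 0.77), ([357.8, 201.5], 0.74), ([234.2, 219.5], 0.6), ([301.3, 116.1], 0.38)]
disc [([315.4, 145.1], 0.74)]
board [([305.2, 153.2], 0.68)]
disc_place [([318.1, 147.7], 0.96), ([361.8, 343.9], 0.74)]
stand [([331.5, 284.8], 0.83)]
stand_top [([329.8, 267.2], 0.59)]
mat [([331.1, 207.1], 0.92), ([316.6, 145.0], 0.62)]
1.0
```

View pics/top.png

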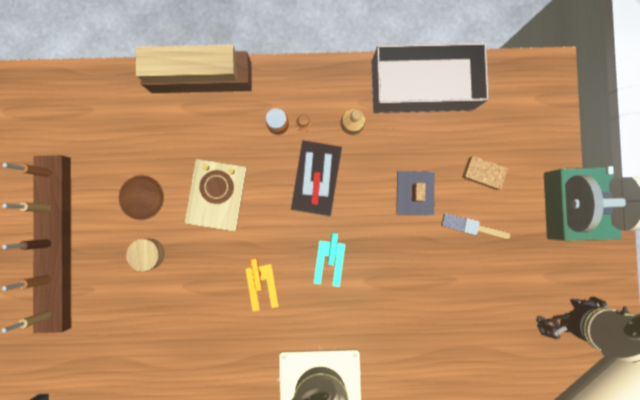

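View pics/side.png

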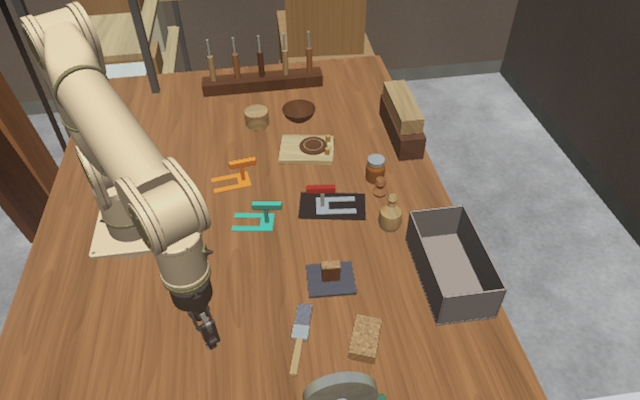

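The image shows three fork-shaped tools: red-handled at top (316,187) on the black mat, turquoise at (330,255) and orange at (262,280) on bare bench. The red one on the mat is the one meant. The board and disc are at about (216,190), and the stand is at (418,192).

```bash
cat > h.py <<'E'
from rig import r
import cv2,numpy as np
def w(uv,i,z):
    uv=np.atleast_2d(np.array(uv,float)); P=np.array(i['pose'])
    d=np.c_[(uv[:,0]-i['cx'])/i['fx'],(uv[:,1]-i['cy'])/i['fy'],np.ones(len(uv))]@P[:3,:3].T
    return P[:3,3]+d*((z-P[2,3])/d[:,2])[:,None]
def px(p,i):
    P=np.array(i['pose']);c=(np.atleast_2d(p)-P[:3,3])@P[:3,:3]
    return np.c_[c[:,0]/c[:,2]*i['fx']+i['cx'],c[:,1]/c[:,2]*i['fy']+i['cy']]
def rect(mask,i,z):
    "largest blob's contour on plane z -> min-area rect centre, size, angle (mm, deg)"
    c=max(cv2.findContours(mask.astype(np.uint8),cv2.RETR_EXTERNAL,cv2.CHAIN_APPROX_NONE)[0],key=cv2.contourArea)
    return cv2.minAreaRect((w(c[:,0,:],i,z)[:,:2]*1000).astype(np.float32))
E
python3 - <<'E'
from h import *
im=cv2.imread("pics/top.png");i=r.camera_info("top")
hsv=cv2.cvtColor(im,cv2.COLOR_BGR2HSV);H,S,V=[hsv[:,:,k].astype(int) for k in range(3)]
m=((H<6)|(H>174))&(S>170)&(V>120);m[:,:290]=0;m[:,345:]=0;m[:140]=0;m[225:]=0
print("handle",rect(m,i,.084))
g=np.zeros(m.shape,bool);g[130:225,285:350]=1
print("mat",rect(g&(V<70),i,.004))
g[:]=0;g[165:220,390:440]=1
print("base",rect(g&(S<90)&(V<120),i,.012))
g[:]=0;g[150:235,180:250]=1
print("board",rect(g&(V>170)&(S<140),i,.018))
for n,uv,z in [("disc",(216.5,186.5),.031),("tip",(319.3,154.1),.006),("grip",(315.7,186.8),.084),("stop",(419.5,191.6),.07),("place",(217.8,184.4),.018)]: print(n,w(uv,i,z)[0].round(4))
si=r.camera_info("side")
for n,uv,z in [("disc",(313,146),.031),("grip",(320.7,187.5),.084),("stop",(329.8,267.2),.07),("place",(318.1,147.7),.018)]: print("side",n,w(uv,si,z)[0].round(4))
wi=r.camera_info("wrist");s=r.sense();print(wi['fx'],np.round(wi['pose'],3),s['tool_rot'])
c=cv2.resize(im[130:310,180:450],None,fx=2.9,fy=2.9,interpolation=cv2.INTER_CUBIC);cv2.imwrite("pics/crop.png",c)
E
```

```text
handle ((585.0578002929688, -1.4474906921386719), (15.298656463623047, 84.69599914550781), 83.46514129638672)Traceback (most recent call last):
  File "<stdin>", line 7, in <module>
  File "h.py", line 12, in rect
    c=max(cv2.findContours(mask.astype(np.uint8),cv2.RETR_EXTERNAL,cv2.CHAIN_APPROX_NONE)[0],key=cv2.contourArea)
ValueError: max() iterable argument is empty
```

```bash
python3 - <<'E'
from h import *
im=cv2.imread("pics/top.png");i=r.camera_info("top")
hsv=cv2.cvtColor(im,cv2.COLOR_BGR2HSV);H,S,V=[hsv[:,:,k].astype(int) for k in range(3)]
print("mat",hsv[207,300],hsv[150,303],"base",hsv[180,402],hsv[205,402],"board",hsv[215,200],"desk",hsv[230,300],hsv[150,380])
for n,uv,z in [("disc",(216.5,186.5),.031),("tip",(319.3,154.1),.006),("grip",(315.7,186.8),.084),("stop",(419.5,191.6),.07),("place",(217.8,184.4),.018),
 ("mat",(317.3,178.5),.004),("base",(415.5,193),.012),("board",(216,195),.018)]: print(n,w(uv,i,z)[0].round(4))
si=r.camera_info("side")
for n,uv,z in [("disc",(313,146),.031),("grip",(320.7,187.5),.084),("stop",(329.8,267.2),.07),("place",(318.1,147.7),.018)]: print("side",n,w(uv,si,z)[0].round(4))
wi=r.camera_info("wrist");s=r.sense();print(wi['fx'],wi['cx'],wi['cy'],np.round(wi['pose'],3),s['tool_rot'])
c=cv2.resize(im[130:310,180:450],None,fx=2.9,fy=2.9,interpolation=cv2.INTER_CUBIC);cv2.imwrite("pics/crop.png",c)
E
```

```text
mat [11 51 80] [ 8 52 78] base [123  24 127] [123  22 126] board [ 25  62 241] desk [ 14 136 204] [ 13 137 195]
disc [0.6009 0.2841 0.031 ]
tip [ 0.691  -0.0165  0.006 ]
grip [ 0.5882 -0.0019  0.084 ]
stop [ 0.5679 -0.2937  0.07  ]
place [0.608  0.2828 0.018 ]
mat [ 0.6188 -0.0085  0.004 ]
base [ 0.5675 -0.296   0.012 ]
board [0.5771 0.2886 0.018 ]
side disc [0.5988 0.2735 0.031 ]
side grip [ 0.585  -0.0064  0.084 ]
side stop [ 0.5643 -0.3084  0.07  ]
side place [0.6175 0.2776 0.018 ]
303.67727336806 324.1679402578313 204.57587317795486 [[ 0.418 -0.868 -0.267  0.329]
 [-0.909 -0.399 -0.124 -0.535]
 [ 0.001  0.294 -0.956  0.374]
 [ 0.     0.     0.     1.   ]] [ 1.79990859e+02 -3.40963356e-03  2.46828045e+01]
```

View pics/crop.png

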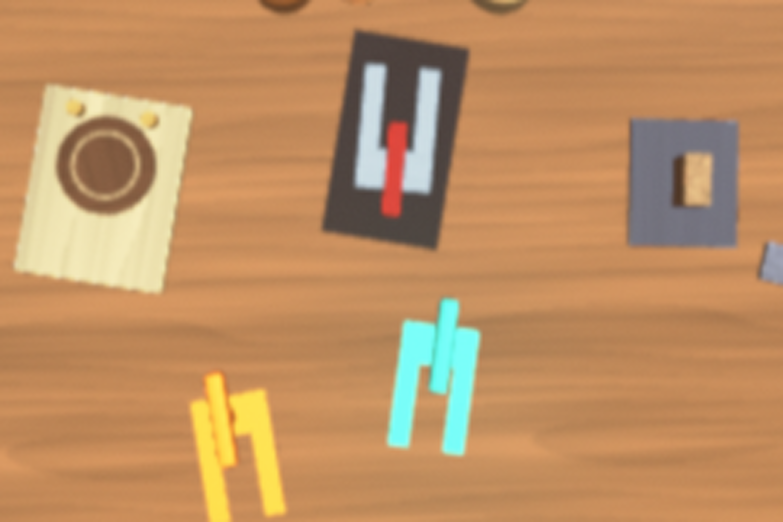

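The crop confirms it: the red handle is the one on the black mat (crop 395,170). Turquoise and orange are decoys. I'll look at the stand, mat and board with the wrist camera before grasping.

Request:
servo_tool(motion=[[[2.5, 2.2, -0.35], -2, -1], [[2.5, 2.2, -0.35], -2, -1], [[2.5, 2.2, -0.35], -2, -1], [[2.5, 2.2, -0.35], -2, -1], [[2.5, 2.2, -0.35], -2, -1]])

```text
t: 1.42
tcp_pos: [0.387, -0.4567, 0.3873]
tool_rot: [180.0, -0.0, 14.6]
contact_force: [-0.3, -1.7, 0.3]
grip_width: 0.0856
gripper_force: 0.0
```

Request:
servo_tool(motion=[[[2.5, 2.2, -0.35], -2, -1], [[2.5, 2.2, -0.35], -2, -1], [[2.5, 2.2, -0.35], -2, -1], [[2.5, 2.2, -0.35], -2, -1], [[2.5, 2.2, -0.35], -2, -1]])

```text
t: 1.83
tcp_pos: [0.512, -0.3467, 0.3697]
tool_rot: [180.0, -0.0, 4.6]
contact_force: [1.3, -0.3, -0.5]
grip_width: 0.0854
gripper_force: 0.0
```

Request:
servo_tool(motion=[[[2.5, 2.2, -0.35], -2, -1], [[2.5, 2.2, -0.35], -2, -1], [[0, 0, 0], -0.7, -1], [[0, 0, 0], 0, -1], [[0, 0, 0], 0, -1]])

```text
t: 2.25
tcp_pos: [0.5607, -0.3044, 0.3626]
tool_rot: [180.0, 0.0, 0.0]
contact_force: [-1.2, -0.8, 0.4]
grip_width: 0.0857
gripper_force: 0.0
```

```bash
cat > look.py <<'E'
import sys
from h import *
name,names=sys.argv[1],sys.argv[2:]
i=r.camera_info("wrist");s=r.sense();im=r.snapshot("wrist")
cv2.imwrite(f"pics/{name}.png",im[:,:,::-1]);np.save(f"pics/{name}.npy",dict(i),allow_pickle=True)
print(s['t'],np.round(s['tcp_pos'],4),np.round(s['tool_rot'],2),s['grip_width'],np.round(s['joints'],1),np.round(s['contact_force'],1))
Z=dict(lifter_grip=.076,lifter_tip=.004,lifter=.004,disc=.018,disc_place=.018,stand_top=.07,stand=0,mat=0,board=0)
for n in names:
    for d in r.pinpoint("wrist",n)[:3]: print(n,np.round(d['position'],1),round(d['conf'],2),w(d['position'],i,Z[n])[0].round(4))
E
python3 look.py w1 stand_top stand
```

```text
2.25 [ 0.5607 -0.3044  0.3626] [1.7997e+02 3.0000e-02 0.0000e+00] 0.08565163154357205 [ 33.4  22.5 -11.9  84.4   4.8  73.6 -68.9] [-1.2 -0.8  0.4]
stand_top [314.3 190.4] 0.92 [ 0.5682 -0.2947  0.07  ]
stand [315.1 192.2] 0.61 [ 0.5481 -0.2933  0.    ]
```

View pics/w1.png

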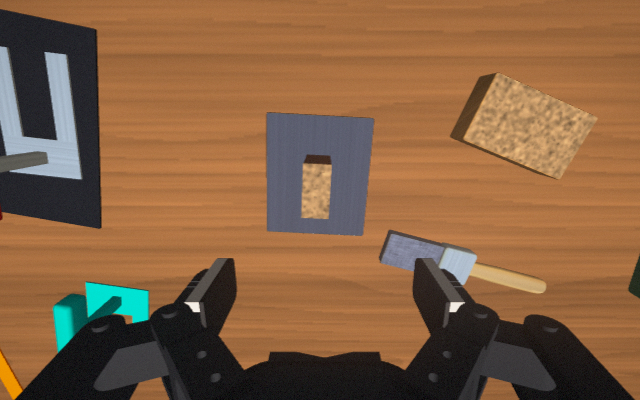

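The wrist picture shows the stand base spanning (267,113) to (374,236) and the cork top spanning (302,163) to (331,219).

```bash
cat > st.py <<'E'
import sys
from h import *
n=sys.argv[1];im=cv2.imread(f"pics/{n}.png");i=np.load(f"pics/{n}.npy",allow_pickle=True).item()
hsv=cv2.cvtColor(im,cv2.COLOR_BGR2HSV);H,S,V=[hsv[:,:,k].astype(int) for k in range(3)]
g=np.zeros(H.shape,bool);g[95:250,255:385]=1
m=g&(H>100)&(H<140)&(S<110);b=rect(m,i,.012);print("base",b)
g[:]=0;g[140:228,292:340]=1
m2=g&(H<30)&(V>110);print("cork",rect(m2,i,.07), m2.sum())
E
python3 st.py w1
```

```text
base ((567.6581420898438, -296.0406188964844), (107.55794525146484, 128.30081176757812), 86.88107299804688)
cork ((567.22119140625, -295.81884765625), (25.844375610351562, 50.56895446777344), 87.08769226074219) 1594
```

Request:
servo_tool(motion=[[[0.6, 4, -0.2], -1, -1], [[0.6, 4, -0.2], -1, -1], [[0.6, 4, -0.2], -1, -1], [[0.6, 4, -0.2], -1, -1], [[0.6, 4, -0.2], -1, -1]])

```text
t: 2.82
tcp_pos: [0.5906, -0.1033, 0.3531]
tool_rot: [180.0, -0.0, -5.2]
contact_force: [1.0, -0.4, -1.0]
grip_width: 0.0852
gripper_force: 0.0
```

Request:
servo_tool(motion=[[[0, 4, 0], -1, -1], [[0, 4, 0], -1, -1], [[0, 1.5, 0], -1, -1], [[0, 0, 0], 0, -1], [[0, 0, 0], 0, -1]])

```text
t: 3.23
tcp_pos: [0.5909, -0.0091, 0.353]
tool_rot: [180.0, -0.0, -8.0]
contact_force: [0.7, -0.8, -0.2]
grip_width: 0.0856
gripper_force: 0.0
```

```bash
python3 look.py w2 lifter_grip lifter_tip lifter mat
```

```text
3.2333 [ 0.5909 -0.0091  0.353 ] [ 1.7997e+02 -3.0000e-02 -7.9700e+00] 0.08557764595956158 [  12.4   17.9  -19.4   92.2    6.2   70.9 -106.1] [ 0.7 -0.8 -0.2]
lifter_grip [317.5 206. ] 0.82 [ 0.5898 -0.0023  0.076 ]
lifter_grip [378.4 366. ] 0.71 [ 0.4129 -0.0389  0.076 ]
lifter [320.5 187.6] 0.69 [ 0.5879 -0.0038  0.004 ]
lifter [372.3 317.4] 0.66 [ 0.4154 -0.0439  0.004 ]
mat [318.2 154.6] 0.93 [ 0.6228 -0.0063  0.    ]
```

Request:
servo_tool(motion=[[[0, 4, 0], 0, -1], [[0, 4, 0], 0, -1], [[0, 4, 0], 0, -1], [[0, 4, 0], 0, -1], [[0, 4, 0], 0, -1]])

```text
t: 3.9
tcp_pos: [0.5911, 0.1918, 0.3529]
tool_rot: [180.0, -0.0, -8.1]
contact_force: [1.0, -0.3, -0.1]
grip_width: 0.0855
gripper_force: 0.0
```

Request:
servo_tool(motion=[[[0, 4, 0], 0, -1], [[0, 4, 0], 0, -1], [[0, 2, 0], 0, -1], [[0, 0, 0], 0, -1], [[0, 0, 0], 0, -1]])

```text
t: 4.32
tcp_pos: [0.591, 0.2917, 0.3523]
tool_rot: [180.0, 0.0, -7.9]
contact_force: [0.3, -2.0, -0.1]
grip_width: 0.0855
gripper_force: 0.0
```

```bash
python3 look.py w3 disc disc_place board; python3 -c "
import cv2,numpy as np
a=cv2.imread('pics/w2.png');b=cv2.imread('pics/w3.png');cv2.imwrite('pics/w23.png',cv2.resize(np.hstack([a[:300,120:520],b[:300,120:520]]),(800,300)))"
```

```text
4.3167 [0.591  0.2917 0.3523] [ 1.7999e+02  4.0000e-02 -7.9300e+00] 0.08549639473534518 [ -11.7   27.2  -25.6   80.9   11.8   74.6 -135.9] [ 0.3 -2.  -0.1]
disc [327.5 177.5] 0.8 [0.6007 0.2879 0.018 ]
disc_place [326.1 177. ] 0.65 [0.6014 0.2893 0.018 ]
```

View pics/w23.png

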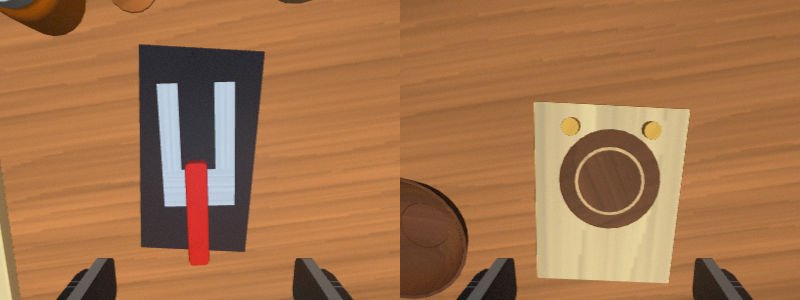

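Left panel: the lifter on the mat, handle at about (197,213), tines pointing up. Right panel: the board, with the disc at (609,179) just short of the pins at (570,126) and (652,130).

```bash
python3 - <<'E'
from h import *
def load(n):
    im=cv2.imread(f"pics/{n}.png");i=np.load(f"pics/{n}.npy",allow_pickle=True).item()
    h=cv2.cvtColor(im,cv2.COLOR_BGR2HSV).astype(int);return i,h[:,:,0],h[:,:,1],h[:,:,2]
i,H,S,V=load("w2")
g=np.zeros(H.shape,bool);g[30:275,240:400]=1
m=g&((H<8)|(H>172))&(S>150)&(V>180);print("handle top",rect(m,i,.084))
bl=g&(V>130)&(H>85)&(H<125);print("blade",rect(bl|m&(np.arange(400)[:,None]<206),i,.006), bl.sum())
for a in (slice(240,317),slice(317,400)):
    t=np.zeros(H.shape,bool);t[:168,a]=1;print(" tine",rect(bl&t,i,.006))
print("mat",rect(g&((V<80)|bl),i,.004))
i,H,S,V=load("w3")
g[:]=0;g[90:295,245:420]=1
print("board",rect(g&(V>140)&(S<110),i,.018))
d=np.zeros(H.shape,bool);d[120:235,270:390]=1
dm=(d&(V<140)&~((H>17)&(S>100)&(V>125))).astype(np.uint8)
c=max(cv2.findContours(dm,0,1)[0],key=cv2.contourArea);e=cv2.fitEllipse((w(c[:,0],i,.026)[:,:2]*1000).astype(np.float32));print("disc",e)
print("pins (roughly)",w([[290.5,125],[372,129]],i,.042).round(4))
E
```

```text
handle top ((582.7798461914062, -1.1692399978637695), (16.74980926513672, 88.89818572998047), 83.36690521240234)
blade ((628.149658203125, -30.312297821044922), (27.98232650756836, 124.92160034179688), 83.70346069335938) 5302
 tine ((655.451171875, 18.764238357543945), (20.45830726623535, 82.57511138916016), 83.48191833496094)
 tine ((648.20947265625, -36.56441879272461), (19.953601837158203, 83.67263793945312), 83.70347595214844)
mat ((620.1939086914062, -4.303306579589844), (118.70491790771484, 208.6341094970703), 79.1104507446289)
board ((577.0413208007812, 291.676025390625), (148.574951171875, 188.3004913330078), 79.29405212402344)
disc ((598.9727783203125, 286.5948791503906), (98.42245483398438, 99.15764617919922), 77.94737243652344)
pins (roughly) [[0.6576 0.3138 0.042 ]
 [0.6441 0.2421 0.042 ]]
```

Request:
servo_tool(motion=[[[0, -3.6, 0], 0.4, -1], [[0, -3.6, 0], 0.4, -1], [[0, -3.6, 0], 0.4, -1], [[0, -3.6, 0], 0.4, -1], [[0, -3.6, 0], 0, -1]])

```text
t: 4.93
tcp_pos: [0.5908, 0.1079, 0.353]
tool_rot: [180.0, -0.0, -6.5]
contact_force: [1.3, 0.5, -0.3]
grip_width: 0.0855
gripper_force: 0.0
```

Request:
servo_tool(motion=[[[-0.25, -3.6, 0], 0, -1], [[0, -3.6, 0], 0, -1], [[0, -3.6, 0], 0, -1], [[0, -0.55, 0], 0, -1], [[0, 0, -2], 0, -1]])

```text
t: 5.35
tcp_pos: [0.5894, -0.0077, 0.3363]
tool_rot: [179.9, -0.4, -6.9]
contact_force: [0.7, -0.1, 0.1]
grip_width: 0.0855
gripper_force: 0.0
```

Request:
servo_tool(motion=[[[0, 0, -3], 0, -1], [[0, 0, -3], 0, -1], [[0, 0, -2], 0, -1], [[0, 0, -1], 0, -1], [[0, 0, 0], 0, -1]])

```text
t: 5.77
tcp_pos: [0.5877, -0.0034, 0.2407]
tool_rot: [180.0, 0.2, -6.5]
contact_force: [0.4, -0.4, 0.1]
grip_width: 0.0854
gripper_force: 0.0
```

```bash
python3 look.py w4 lifter_tip lifter; python3 - <<'E'
from h import *
im=cv2.imread("pics/w4.png");cv2.imwrite("pics/w4s.png",im)
E
```

```text
5.7667 [ 0.5877 -0.0034  0.2407] [179.96   0.2   -6.49] 0.08542809657138693 [  11.8   24.   -19.5   98.8    9.1   58.9 -107.3] [ 0.4 -0.4  0.1]
lifter [325.8 218.8] 0.73 [ 0.5876 -0.0036  0.004 ]
```

View pics/w4.png

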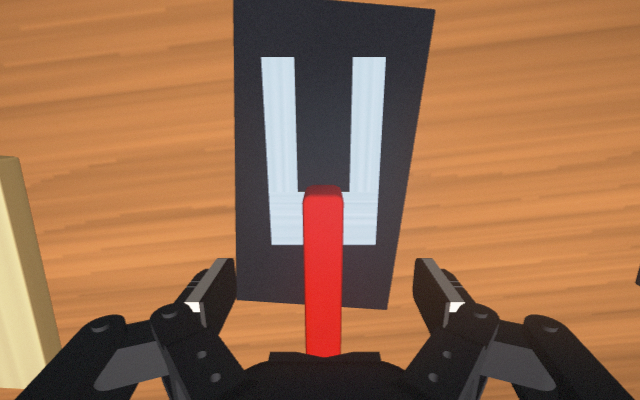

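The handle (cols 303–343) sits midway between the pads (235 and 415), so I'll descend 1 cm and close.

Request:
servo_tool(motion=[[[0, 0, -0.5], 0, -1], [[0, 0, -0.45], 0, -1], [[0, 0, 0], 0, -1], [[0, 0, 0], 0, 1], [[0, 0, 0], 0, 1]], squeeze=80)

```text
t: 6.33
tcp_pos: [0.5886, -0.0024, 0.2334]
tool_rot: [180.0, -0.0, -6.4]
contact_force: [0.1, -0.4, -0.5]
grip_width: 0.0637
gripper_force: 0.0
```

Request:
servo_tool(motion=[[[0, 0, 0], 0, 1], [[0, 0, 0], 0, 1], [[0, 0, 0], 0, 1], [[0, 0, 0], 0, 1], [[0, 0, 0], 0, 1]])

```text
t: 6.75
tcp_pos: [0.5886, -0.0025, 0.2335]
tool_rot: [180.0, -0.0, -6.4]
contact_force: [0.5, -0.7, 1.2]
grip_width: 0.0165
gripper_force: 78.5
```

Request:
servo_tool(motion=[[[0, 0, 0], 0, 1], [[0, 0, 0], 0, 1], [[0, 0, 0], 0, 1], [[0, 0, 0], 0, 1], [[0, 0, 0], 0, 1]])

```text
t: 7.17
tcp_pos: [0.5886, -0.0025, 0.2335]
tool_rot: [180.0, -0.0, -6.4]
contact_force: [-0.2, -1.7, 4.8]
grip_width: 0.0166
gripper_force: 78.8
```

```bash
cat > blade.py <<'E'
import sys
from h import *
n=sys.argv[1];s=r.sense();zu=s['tcp_pos'][2]-.155-.072 if len(sys.argv)<3 else float(sys.argv[2])
im=cv2.imread(f"pics/{n}.png");i=np.load(f"pics/{n}.npy",allow_pickle=True).item()
h=cv2.cvtColor(im,cv2.COLOR_BGR2HSV).astype(int);H,S,V=h[:,:,0],h[:,:,1],h[:,:,2]
bl=(V>130)&(H>85)&(H<125)&(S<90);bl[190:]=0;bl[:,:230]=0;bl[:,420:]=0
out=[]
for a in (slice(0,323),slice(323,640)):
    t=np.zeros(H.shape,bool);t[:,a]=1;q=rect(bl&t,i,zu+.002);print(" tine",np.round(q[0],1),np.round(q[1],1),round(q[2],2));out.append(q)
print("zu",zu)
E
python3 look.py w5; python3 blade.py w5 .004
```

```text
7.1667 [ 0.5886 -0.0025  0.2335] [ 1.7999e+02 -2.0000e-02 -6.4200e+00] 0.01660162686291836 [  11.7   24.6  -19.4   99.     9.4   58.  -107.5] [-0.2 -1.7  4.8]
 tine [656.6  18.9] [20.5 79.7] 83.48
 tine [650.4 -36.8] [20.6 79.8] 83.46
zu 0.004
```

Continuing with this grasp would put joint 7 near −150° at the board, and its limit is −149°. I'll release, turn the wrist half a turn and regrasp, since the grasp itself is symmetric.

Request:
servo_tool(motion=[[[0, 0, 0], 0, -1], [[0, 0, 0], 0, -1], [[0, 0, 0], 0, -1], [[0, 0, 0], 0, -1], [[0, 0, 0], 0, -1]])

```text
t: 7.63
tcp_pos: [0.5884, -0.0023, 0.2331]
tool_rot: [180.0, 0.0, -6.4]
contact_force: [-0.5, 0.5, -0.0]
grip_width: 0.0761
gripper_force: 0.0
```

Request:
servo_tool(motion=[[[0, 0, 0], 0, -1], [[0, 0, 2], 0, -1], [[0, 0, 2], 0, -1], [[0, 0, 2], 0, -1], [[0, 0, 0], 7, -1]])

```text
t: 8.05
tcp_pos: [0.5896, -0.0021, 0.2974]
tool_rot: [180.0, -0.3, 0.5]
contact_force: [1.0, 0.9, 0.0]
grip_width: 0.0854
gripper_force: 0.0
```

Request:
servo_tool(motion=[[[0, 0, 0], 7, -1], [[0, 0, 0], 7, -1], [[0, 0, 0], 7, -1], [[0, 0, 0], 7, -1], [[0, 0, 0], 7, -1]])

```text
t: 8.47
tcp_pos: [0.5885, -0.0024, 0.2932]
tool_rot: [180.0, 0.0, 35.9]
contact_force: [-0.6, -0.1, 0.1]
grip_width: 0.0854
gripper_force: 0.0
```

Request:
servo_tool(motion=[[[0, 0, 0], 7, -1], [[0, 0, 0], 7, -1], [[0, 0, 0], 7, -1], [[0, 0, 0], 7, -1], [[0, 0, 0], 7, -1]])

```text
t: 8.88
tcp_pos: [0.5885, -0.0024, 0.2932]
tool_rot: [180.0, 0.0, 70.9]
contact_force: [0.3, 0.6, 0.3]
grip_width: 0.0853
gripper_force: 0.0
```

Request:
servo_tool(motion=[[[0, 0, 0], 7, -1], [[0, 0, 0], 7, -1], [[0, 0, 0], 7, -1], [[0, 0, 0], 7, -1], [[0, 0, 0], 7, -1]])

```text
t: 9.3
tcp_pos: [0.5885, -0.0024, 0.2932]
tool_rot: [180.0, -0.0, 105.9]
contact_force: [-0.2, -0.6, -0.3]
grip_width: 0.0854
gripper_force: 0.0
```

Request:
servo_tool(motion=[[[0, 0, 0], 7, -1], [[0, 0, 0], 7, -1], [[0, 0, 0], 7, -1], [[0, 0, 0], 7, -1], [[0, 0, 0], 7, -1]])

```text
t: 9.72
tcp_pos: [0.5885, -0.0024, 0.2932]
tool_rot: [180.0, 0.0, 140.9]
contact_force: [0.5, 0.4, -1.2]
grip_width: 0.0856
gripper_force: 0.0
```

Request:
servo_tool(motion=[[[0, 0, 0], 7, -1], [[0, 0, 0], 7, -1], [[0, 0, 0], 7, -1], [[0, 0, 0], 7, -1], [[0, 0, 0], 5, -1]])

```text
t: 10.13
tcp_pos: [0.5885, -0.0025, 0.2932]
tool_rot: [180.0, -0.0, 173.9]
contact_force: [-0.2, 0.2, 0.6]
grip_width: 0.0854
gripper_force: 0.0
```

Request:
servo_tool(motion=[[[0, 0, 0], 0, -1], [[0, 0, 0], 0, -1], [[0, 0, 0], 0, -1]])

```text
t: 10.38
tcp_pos: [0.5885, -0.0024, 0.2932]
tool_rot: [180.0, -0.0, 173.4]
contact_force: [1.2, -0.2, -0.2]
grip_width: 0.0854
gripper_force: 0.0
```

```bash
python3 look.py w6
```

```text
10.3833 [ 0.5885 -0.0024  0.2932] [180.   -0.  173.4] 0.08539638312897503 [ 35.4  27.8 -50.3  95.   22.8  68.   63. ] [ 1.2 -0.2 -0.2]
```

View pics/w6.png

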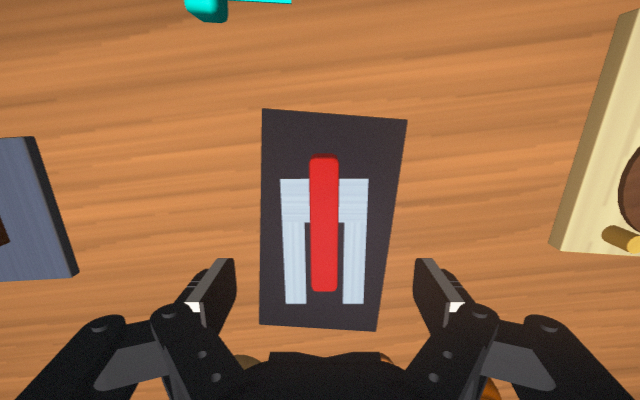

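The handle (cols 309–338) is centred between the pads and the wrist is turned 180°. Joint 7 is now at 63°, with plenty of range left. Now the regrasp.

Request:
servo_tool(motion=[[[0, 0, -2], 0, -1], [[0, 0, -2], 0, -1], [[0, 0, -1.5], 0, -1], [[0, 0, -0.7], 0, -1], [[0, 0, 0], 0, -1]])

```text
t: 10.85
tcp_pos: [0.588, -0.0024, 0.2296]
tool_rot: [180.0, -0.2, 173.6]
contact_force: [-0.4, -0.2, -0.4]
grip_width: 0.0853
gripper_force: 0.0
```

Request:
servo_tool(motion=[[[0, 0, 0], 0, 1], [[0, 0, 0], 0, 1], [[0, 0, 0], 0, 1], [[0, 0, 0], 0, 1], [[0, 0, 0], 0, 1]], squeeze=100)

```text
t: 11.27
tcp_pos: [0.5887, -0.0024, 0.2318]
tool_rot: [180.0, 0.0, 173.6]
contact_force: [1.2, 0.1, -0.2]
grip_width: 0.0255
gripper_force: 0.0
```

Request:
servo_tool(motion=[[[0, 0, 0], 0, 1], [[0, 0, 0], 0, 1], [[0, 0, 0], 0, 1], [[0, 0, 0], 0, 1], [[0, 0, 0], 0, 1]])

```text
t: 11.68
tcp_pos: [0.5888, -0.0025, 0.2319]
tool_rot: [-180.0, 0.0, 173.6]
contact_force: [-0.8, -1.8, 5.8]
grip_width: 0.0165
gripper_force: 98.6
```

Request:
servo_tool(motion=[[[0, 0, 0.5], 0, 1], [[0, 0, 1.5], 0, 1], [[0, 0, 2], 0, 1], [[0, 0, 2], 0, 1], [[0, 0, 0], 0, 1]])

```text
t: 12.1
tcp_pos: [0.5895, -0.0017, 0.296]
tool_rot: [180.0, 0.3, 173.6]
contact_force: [1.3, -0.5, -1.6]
grip_width: 0.0167
gripper_force: 97.9
```

Request:
servo_tool(motion=[[[0, 0, 0], 0, 1], [[0, 0, 0], 0, 1], [[0, 0, 0], 0, 1]])

```text
t: 12.35
tcp_pos: [0.5881, -0.0025, 0.2904]
tool_rot: [-180.0, -0.1, 173.6]
contact_force: [0.8, 0.2, -1.5]
grip_width: 0.0166
gripper_force: 97.9
```

```bash
python3 look.py w7; python3 - <<'E'
from h import *
s=r.sense();print(s['moment'],s['contact_force'])
a=r.snapshot("side")[:,:,::-1];cv2.imwrite("pics/s7.png",a)
b=cv2.imread("pics/w7.png")
cv2.imwrite("pics/c7.png",np.hstack([cv2.resize(a[140:230,270:390],(400,300),interpolation=2),b[100:400,120:520]]))
E
```

```text
12.35 [ 0.5881 -0.0025  0.2904] [-1.7999e+02 -9.0000e-02  1.7358e+02] 0.016634569461899094 [ 35.3  28.  -50.3  95.2  22.9  67.8  63.1] [ 0.8  0.2 -1.5]
[-0.04045546  0.0827837   0.01621045] [-0.1466232  -0.51739605 -2.12394824]
```

View pics/c7.png

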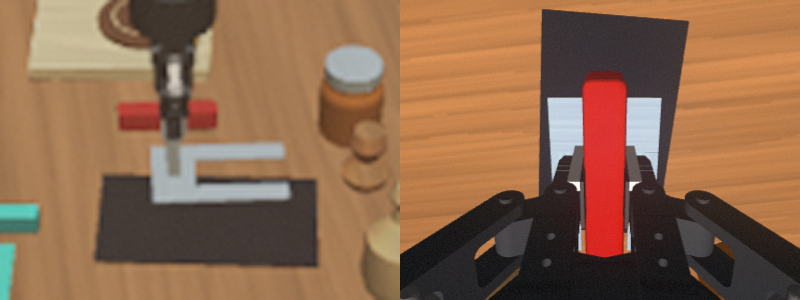

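The lifter is held level, 6 cm up. Next I'll carry it high to the open −x side of the board.

Request:
servo_tool(motion=[[[0, 0, 2.2], 0, 1], [[0, 0, 2.2], 0, 1], [[-1.73, 3.24, 0], -0.43, 1], [[-1.73, 3.24, 0], -0.43, 1], [[-1.73, 3.24, 0], -0.43, 1]])

```text
t: 12.87
tcp_pos: [0.5358, 0.0956, 0.335]
tool_rot: [180.0, -0.0, 172.2]
contact_force: [0.6, 0.4, -2.1]
grip_width: 0.0164
gripper_force: 97.8
```

Request:
servo_tool(motion=[[[-1.73, 3.24, 0], -0.43, 1], [[-1.73, 3.24, 0], -0.43, 1], [[-1.73, 3.24, 0], -0.43, 1], [[-1.73, 3.24, 0], -0.43, 1], [[-1.73, 3.24, 0], -0.43, 1]])

```text
t: 13.28
tcp_pos: [0.4489, 0.258, 0.3349]
tool_rot: [-180.0, -0.0, 170.1]
contact_force: [1.1, 0.9, -1.8]
grip_width: 0.0168
gripper_force: 97.8
```

Request:
servo_tool(motion=[[[-1.73, 3.24, 0], -0.43, 1], [[-1.73, 3.24, 0], -0.43, 1], [[0, 0, 0], 0, 1], [[0, 0, 0], 0, 1], [[0, 0, 0], 0, 1]])

```text
t: 13.7
tcp_pos: [0.4156, 0.3214, 0.3348]
tool_rot: [-180.0, -0.0, 169.3]
contact_force: [1.4, -0.3, -1.9]
grip_width: 0.0166
gripper_force: 98.1
```

```bash
python3 look.py w8; python3 - <<'E'
from h import *
s=r.sense();p=s['tcp_pos']*1000;a=np.radians(-10.7);d=p[:2]-[577,291.7];c,q=np.cos(a),np.sin(a)
print("board frame",d@[c,q],d@[-q,c])
E
```

```text
13.7 [0.4156 0.3214 0.3348] [-1.7996e+02 -3.0000e-02  1.6932e+02] 0.01660492012676203 [  9.3  19.2 -60.5 101.5  17.8  69.7  23.2] [ 1.4 -0.3 -1.9]
board frame -163.49781055534035 -1.3526433673796896
```

Request:
servo_tool(motion=[[[0, 0, -2.5], 0, 1], [[0, 0, -2.5], 0, 1], [[0, 0, -2], 0, 1], [[0, 0, -1], 0, 1], [[0, 0, 0], 0, 1]])

```text
t: 14.17
tcp_pos: [0.4158, 0.32, 0.2532]
tool_rot: [-179.9, -0.2, 169.2]
contact_force: [-0.4, -1.9, -2.7]
grip_width: 0.0168
gripper_force: 98.1
```

Request:
servo_tool(motion=[[[0, 0, 0], 0, 1], [[0, 0, -0.3], 0, 1], [[0, 0, 0], 0, 1], [[0, 0, 0], 0, 1]])

```text
t: 14.5
tcp_pos: [0.4158, 0.3217, 0.253]
tool_rot: [180.0, 0.1, 169.3]
contact_force: [-0.4, -0.2, -2.1]
grip_width: 0.0166
gripper_force: 98.1
```

```bash
python3 - <<'E'
from h import *
s=r.sense();print(s['tcp_pos'],s['moment'],s['contact_force'])
a=r.snapshot("side")[:,:,::-1]
b=r.snapshot("top")[:,:,::-1]
cv2.imwrite("pics/c9.png",np.hstack([cv2.resize(a[110:200,230:350],(400,300),interpolation=2),cv2.resize(b[140:260,150:310],(400,300),interpolation=2)]))
E
```

```text
[0.41579096 0.32171537 0.25300519] [-0.01236659 -0.00891812  0.00707185] [-0.3810211  -0.17366891 -2.06205736]
```

View pics/c9.png

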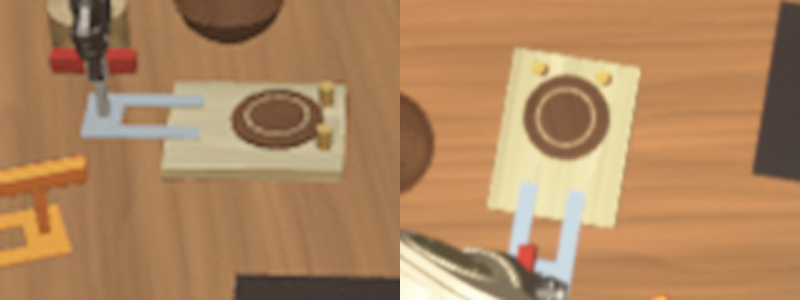

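The tines (crop 527,185 and 574,195) are over the open −x edge and lined up with the disc and pins. Next I'll lower to light board contact.

Request:
servo_tool(motion=[[[0, 0, -0.4], 0, 1], [[0, 0, -0.1], 0, 1], [[0, 0, 0], 0, 1], [[0, 0, 0], 0, 1]])

```text
t: 14.93
tcp_pos: [0.4154, 0.3216, 0.2471]
tool_rot: [-180.0, -0.0, 169.3]
contact_force: [-0.2, -0.3, -1.9]
grip_width: 0.0164
gripper_force: 98.1
```

Request:
servo_tool(motion=[[[0, 0, -0.1], 0, 1], [[0, 0, 0], 0, 1], [[0, 0, 0], 0, 1]])

```text
t: 15.18
tcp_pos: [0.4155, 0.3216, 0.2462]
tool_rot: [180.0, -0.0, 169.3]
contact_force: [0.4, -0.2, -1.9]
grip_width: 0.0167
gripper_force: 98.1
```

Request:
servo_tool(motion=[[[0, 0, -0.1], 0, 1], [[0, 0, 0], 0, 1], [[0, 0, 0], 0, 1]])

```text
t: 15.43
tcp_pos: [0.4156, 0.3218, 0.2456]
tool_rot: [180.0, 0.0, 169.3]
contact_force: [-1.8, -0.6, 2.0]
grip_width: 0.0167
gripper_force: 99.1
```

Request:
servo_tool(motion=[[[0.79, -0.15, 0], 0, 1], [[0.79, -0.15, 0], 0, 1], [[0.79, -0.15, 0], 0, 1], [[0.79, -0.15, 0], 0, 1], [[0, 0, 0], 0, 1]])

```text
t: 15.85
tcp_pos: [0.4493, 0.3153, 0.2457]
tool_rot: [179.9, 0.1, 169.2]
contact_force: [1.1, 0.0, 2.2]
grip_width: 0.0165
gripper_force: 98.8
```

Request:
servo_tool(motion=[[[0.49, -0.09, 0], 0, 1], [[0.49, -0.09, 0], 0, 1], [[0.49, -0.1, 0], 0, 1], [[0, 0, 0], 0, 1]])

```text
t: 16.18
tcp_pos: [0.463, 0.3129, 0.2458]
tool_rot: [179.9, 0.0, 169.2]
contact_force: [0.5, 0.2, 6.4]
grip_width: 0.0166
gripper_force: 99.4
```

Request:
servo_tool(motion=[[[0.49, -0.09, 0], 0, 1], [[0.49, -0.09, 0], 0, 1], [[0.49, -0.1, 0], 0, 1], [[0, 0, 0], 0, 1]])

```text
t: 16.52
tcp_pos: [0.4777, 0.3102, 0.2458]
tool_rot: [179.9, 0.0, 169.2]
contact_force: [0.6, 0.9, 6.9]
grip_width: 0.0164
gripper_force: 99.5
```

Request:
servo_tool(motion=[[[0.49, -0.09, 0.03], 0, 1], [[0.49, -0.09, 0], 0, 1], [[0.49, -0.1, 0], 0, 1], [[0, 0, 0], 0, 1]])

```text
t: 16.85
tcp_pos: [0.4926, 0.307, 0.2458]
tool_rot: [179.9, 0.0, 169.2]
contact_force: [1.4, 0.3, 4.4]
grip_width: 0.0164
gripper_force: 99.2
```

Request:
servo_tool(motion=[[[0.49, -0.09, 0], 0, 1], [[0.49, -0.09, 0], 0, 1], [[0.49, -0.1, 0], 0, 1], [[0, 0, 0], 0, 1]])

```text
t: 17.18
tcp_pos: [0.5072, 0.3043, 0.2459]
tool_rot: [179.9, 0.0, 169.2]
contact_force: [-0.2, 0.3, 5.1]
grip_width: 0.0165
gripper_force: 99.2
```

```bash
cat > bf.py <<'E'
from h import *
s=r.sense();p=s['tcp_pos']*1000;a=np.radians(-10.7);d=p[:2]-[577,291.7];c,q=np.cos(a),np.sin(a)
print("board frame",d@[c,q],d@[-q,c],s['tcp_pos'],s['contact_force'],s['moment'],s['t'])
E
python3 bf.py
```

```text
board frame -70.89867689385984 -0.6003624104465213 [0.50722259 0.30427359 0.2458638 ] [-0.18393225  0.31367539  5.11078543] [ 0.14002896 -0.1072477   0.0334398 ] 17.1833
```

Request:
servo_tool(motion=[[[0.49, -0.09, 0.01], 0, 1], [[0.49, -0.09, 0], 0, 1], [[0.49, -0.1, 0], 0, 1], [[0, 0, 0], 0, 1]])

```text
t: 17.52
tcp_pos: [0.522, 0.3013, 0.2459]
tool_rot: [179.9, 0.0, 169.2]
contact_force: [1.5, 0.9, 4.5]
grip_width: 0.0165
gripper_force: 99.1
```

Request:
servo_tool(motion=[[[0.39, -0.07, 0.01], 0, 1], [[0.39, -0.08, 0], 0, 1], [[0, 0, 0], 0, 1]])

```text
t: 17.77
tcp_pos: [0.5295, 0.2999, 0.2458]
tool_rot: [180.0, 0.0, 169.2]
contact_force: [0.6, 0.7, 4.4]
grip_width: 0.0165
gripper_force: 99.1
```

Request:
servo_tool(motion=[[[0.3, -0.05, 0], 0, 1], [[0, 0, 0], 0, 1]])

```text
t: 17.93
tcp_pos: [0.5322, 0.2995, 0.2459]
tool_rot: [180.0, 0.0, 169.3]
contact_force: [-2.1, 0.8, 5.6]
grip_width: 0.0167
gripper_force: 99.2
```

```bash
python3 bf.py; python3 - <<'E'
from h import *
a=r.snapshot("side")[:,:,::-1]
b=r.snapshot("top")[:,:,::-1]
cv2.imwrite("pics/c10.png",np.hstack([cv2.resize(a[110:200,250:370],(400,300),interpolation=2),cv2.resize(b[140:260,150:310],(400,300),interpolation=2)]))
E
```

```text
board frame -45.52007878585584 -0.6404363879270886 [0.53215248 0.29952226 0.24586594] [-2.10929281  0.79627066  5.62318762] [0.24837682 0.22629116 0.03761748] 17.9333
```

View pics/c10.png

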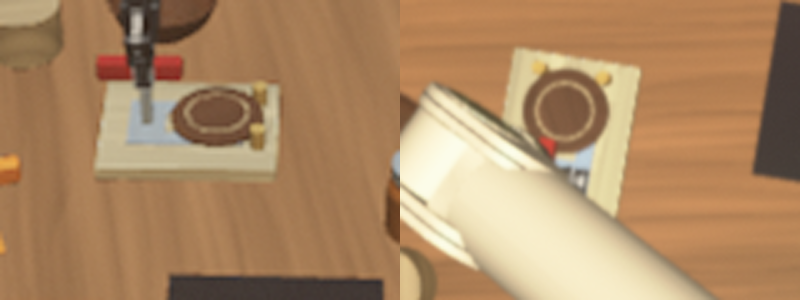

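The disc is riding over the blade and up against the pins. About 6 mm is left before the tips meet the pins, so I'll step gently.

Request:
servo_tool(motion=[[[0.2, -0.04, 0], 0, 1], [[0, 0, 0], 0, 1]])

```text
t: 18.2
tcp_pos: [0.5338, 0.2992, 0.2459]
tool_rot: [180.0, -0.0, 169.3]
contact_force: [-1.3, 0.6, 5.7]
grip_width: 0.0166
gripper_force: 99.3
```

Request:
servo_tool(motion=[[[0.2, -0.04, 0], 0, 1], [[0, 0, 0], 0, 1]])

```text
t: 18.37
tcp_pos: [0.5357, 0.2989, 0.2458]
tool_rot: [180.0, -0.0, 169.3]
contact_force: [-1.7, 0.6, 4.9]
grip_width: 0.017
gripper_force: 99.3
```

Request:
servo_tool(motion=[[[0.1, -0.02, 0], 0, 1], [[0, 0, 0], 0, 1], [[0, 0, 0], 0, 1]])

```text
t: 18.62
tcp_pos: [0.5365, 0.2988, 0.2459]
tool_rot: [180.0, -0.0, 169.3]
contact_force: [-2.9, 0.9, 6.3]
grip_width: 0.0166
gripper_force: 99.3
```

```bash
python3 bf.py
```

```text
board frame -41.12315261034704 -0.5616106345687868 [0.53648759 0.29878335 0.24586069] [-2.89776025  0.91917221  6.34196525] [0.34486748 0.55058902 0.0336225 ] 18.6167
```

Request:
servo_tool(motion=[[[0.1, -0.02, 0], 0, 1], [[0, 0, 0], 0, 1], [[0, 0, 0], 0, 1]])

```text
t: 18.87
tcp_pos: [0.5375, 0.2986, 0.2459]
tool_rot: [180.0, -0.0, 169.3]
contact_force: [-2.6, 1.3, 5.2]
grip_width: 0.0164
gripper_force: 99.3
```

Request:
servo_tool(motion=[[[0.1, -0.02, 0], 0, 1], [[0, 0, 0], 0, 1], [[0, 0, 0], 0, 1]])

```text
t: 19.12
tcp_pos: [0.5385, 0.2984, 0.2458]
tool_rot: [180.0, -0.0, 169.3]
contact_force: [-2.5, 1.2, 5.3]
grip_width: 0.0164
gripper_force: 99.3
```

```bash
python3 bf.py
```

```text
board frame -39.109896084713554 -0.5958821924111313 [0.53845948 0.29837588 0.24584166] [-2.45099091  1.23078431  5.31216394] [0.27924957 0.53164041 0.06340121] 19.1167
```

Request:
servo_tool(motion=[[[0.1, -0.02, 0], 0, 1], [[0, 0, 0], 0, 1], [[0, 0, 0], 0, 1]])

```text
t: 19.37
tcp_pos: [0.539, 0.2983, 0.2458]
tool_rot: [-180.0, -0.1, 169.3]
contact_force: [-6.2, 0.1, 7.2]
grip_width: 0.0163
gripper_force: 99.6
```

Request:
servo_tool(motion=[[[0.1, -0.02, 0], 0, 1], [[0, 0, 0], 0, 1], [[0, 0, 0], 0, 1]])

```text
t: 19.62
tcp_pos: [0.5395, 0.2984, 0.2459]
tool_rot: [-180.0, -0.1, 169.3]
contact_force: [-9.4, 0.0, 9.8]
grip_width: 0.0164
gripper_force: 99.9
```

```bash
python3 bf.py
```

```text
board frame -38.143344084522575 -0.3752507771649036 [0.53945019 0.29841322 0.24588892] [-9.37017558  0.04481787  9.76404962] [ 0.09618262  1.78637514 -0.09030701] 19.6167
```

The tips are now on the pins: force rises from −2.5 to −9 N at board x of about −38.5, against −39 expected. I'll unload, then lift slowly.

Request:
servo_tool(motion=[[[-0.13, 0.03, 0], 0, 1], [[0, 0, 0.05], 0, 1], [[0, 0, 0.1], 0, 1], [[0, 0, 0.15], 0, 1], [[0, 0, 0.2], 0, 1]])

```text
t: 20.03
tcp_pos: [0.5391, 0.2974, 0.2499]
tool_rot: [-179.9, -0.1, 169.3]
contact_force: [-1.0, 0.2, -3.3]
grip_width: 0.0166
gripper_force: 97.9
```

Request:
servo_tool(motion=[[[0, 0, 0.3], 0, 1], [[0, 0, 0.3], 0, 1], [[0, 0, 0.3], 0, 1], [[0, 0, 0.3], 0, 1], [[0, 0, 0.3], 0, 1]])

```text
t: 20.45
tcp_pos: [0.539, 0.2981, 0.2661]
tool_rot: [180.0, -0.0, 169.3]
contact_force: [-1.4, 1.0, -3.2]
grip_width: 0.0165
gripper_force: 97.9
```

Request:
servo_tool(motion=[[[0, 0, 0.4], 0, 1], [[0, 0, 0.4], 0, 1], [[0, 0, 0.4], 0, 1], [[0, 0, 0.3], 0, 1], [[0, 0, 0.1], 0, 1]])

```text
t: 20.87
tcp_pos: [0.5394, 0.2982, 0.2826]
tool_rot: [180.0, 0.1, 169.3]
contact_force: [0.1, 0.4, -2.6]
grip_width: 0.0165
gripper_force: 98.0
```

```bash
python3 bf.py; python3 - <<'E'
from h import *
a=r.snapshot("side")[:,:,::-1]
b=r.snapshot("top")[:,:,::-1]
np.save("pics/s11.npy",a);np.save("pics/t11.npy",b)
for c in("side","top"):
  for n in("disc","lifter_tip"):print(c,n,r.pinpoint(c,n)[:2])
cv2.imwrite("pics/c11.png",np.hstack([cv2.resize(a[100:190,250:370],(400,300),interpolation=2),cv2.resize(b[120:240,150:310],(400,300),interpolation=2)]))
E
```

```text
board frame -38.16239307826453 -0.6340858419547982 [0.53938342 0.29816242 0.2825866 ] [ 0.11420045  0.36762588 -2.64764483] [ 0.04635235  0.07469755 -0.00587435] 20.8667
side disc [{'position': [316.9, 139.5], 'conf': 0.83}]
side lifter_tip [{'position': [233.4, 222.0], 'conf': 0.78}, {'position': [212.0, 185.9], 'conf': 0.58}]
top disc [{'position': [350.2, 122.3], 'conf': 0.74}, {'position': [213.7, 185.2], 'conf': 0.64}]
top lifter_tip [{'position': [325.2, 284.3], 'conf': 0.61}]
```

View pics/c11.png

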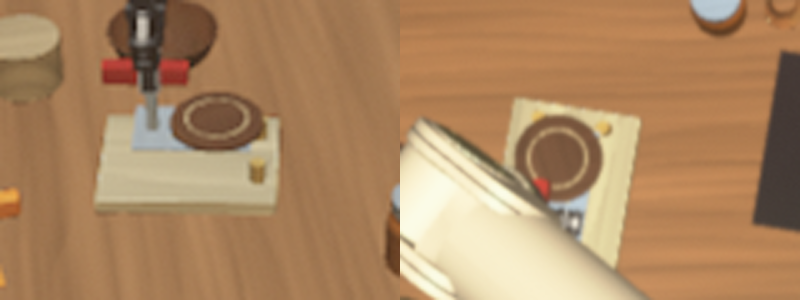

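The disc is level on the fork and clear of the board. I'll raise it smoothly and carry it to the stand with gentle ramps.

Request:
servo_tool(motion=[[[0, 0, 0.3], 0, 1], [[0, 0, 0.6], 0, 1], [[0, 0, 0.9], 0, 1], [[0, 0, 0.9], 0, 1], [[0, 0, 0.9], 0, 1]])

```text
t: 21.58
tcp_pos: [0.5391, 0.2983, 0.3192]
tool_rot: [180.0, 0.0, 169.3]
contact_force: [-0.3, -0.4, -3.4]
grip_width: 0.0163
gripper_force: 97.9
```

Request:
servo_tool(motion=[[[0, 0, 0.9], 0, 1], [[0, 0, 0.9], 0, 1], [[0, 0, 0.6], 0, 1], [[0, 0, 0.3], 0, 1], [[0, -0.3, 0], 0, 1]])

```text
t: 22.0
tcp_pos: [0.539, 0.2957, 0.3456]
tool_rot: [179.9, 0.0, 169.3]
contact_force: [-0.6, 0.6, -2.8]
grip_width: 0.0165
gripper_force: 98.0
```

Request:
servo_tool(motion=[[[0, -0.6, 0], 0, 1], [[0, -0.9, 0], 0, 1], [[-0.1, -1.2, 0], 0.1, 1], [[-0.1, -1.5, 0], 0.2, 1], [[-0.15, -1.8, 0], 0.3, 1]])

```text
t: 22.42
tcp_pos: [0.5354, 0.234, 0.3441]
tool_rot: [-180.0, -0.1, 169.9]
contact_force: [0.7, -0.7, -2.8]
grip_width: 0.0167
gripper_force: 98.0
```

Request:
servo_tool(motion=[[[-0.15, -1.8, 0], 0.3, 1], [[-0.15, -1.8, 0], 0.3, 1], [[-0.15, -1.8, 0], 0.3, 1], [[-0.15, -1.8, 0], 0.3, 1], [[-0.15, -1.8, 0], 0.3, 1]])

```text
t: 22.83
tcp_pos: [0.5278, 0.1431, 0.3442]
tool_rot: [-180.0, -0.0, 171.3]
contact_force: [0.4, 0.3, -2.8]
grip_width: 0.0167
gripper_force: 98.0
```

Request:
servo_tool(motion=[[[-0.15, -1.8, 0], 0.3, 1], [[-0.15, -1.8, 0], 0.3, 1], [[-0.15, -1.8, 0], 0.3, 1], [[-0.15, -1.8, 0], 0.3, 1], [[-0.15, -1.8, 0], 0.3, 1]])

```text
t: 23.25
tcp_pos: [0.52, 0.0532, 0.3442]
tool_rot: [-180.0, -0.1, 172.8]
contact_force: [0.6, -0.1, -2.3]
grip_width: 0.0169
gripper_force: 98.0
```

Request:
servo_tool(motion=[[[-0.15, -1.8, 0], 0.3, 1], [[-0.15, -1.8, 0], 0.3, 1], [[-0.15, -1.8, 0], 0.3, 1], [[-0.15, -1.8, 0], 0.3, 1], [[-0.15, -1.8, 0], 0.3, 1]])

```text
t: 23.67
tcp_pos: [0.5124, -0.0367, 0.3443]
tool_rot: [-180.0, -0.1, 174.3]
contact_force: [-0.1, -0.1, -3.1]
grip_width: 0.0164
gripper_force: 98.0
```

Request:
servo_tool(motion=[[[-0.15, -1.8, 0], 0.3, 1], [[-0.15, -1.8, 0], 0.3, 1], [[-0.15, -1.8, 0], 0.3, 1], [[-0.15, -1.8, 0], 0.3, 1], [[-0.15, -1.8, 0], 0.3, 1]])

```text
t: 24.08
tcp_pos: [0.5047, -0.1266, 0.3443]
tool_rot: [-180.0, -0.1, 175.8]
contact_force: [0.2, 0.0, -3.0]
grip_width: 0.0165
gripper_force: 98.0
```

Request:
servo_tool(motion=[[[-0.15, -1.8, 0], 0.2, 1], [[-0.15, -1.8, 0], 0.2, 1], [[-0.15, -1.8, 0], 0.2, 1], [[-0.1, -1.8, 0], 0.2, 1], [[-0.1, -1.5, 0], 0.1, 1]])

```text
t: 24.5
tcp_pos: [0.498, -0.2141, 0.3442]
tool_rot: [-180.0, -0.1, 176.7]
contact_force: [0.3, -1.3, -3.4]
grip_width: 0.0164
gripper_force: 98.0
```

Request:
servo_tool(motion=[[[0, -1.2, 0], 0, 1], [[0, -0.9, 0], 0, 1], [[0, -0.6, 0], 0, 1], [[0, -0.3, 0], 0, 1], [[0, 0, 0], 0, 1]])

```text
t: 24.92
tcp_pos: [0.4991, -0.2421, 0.3446]
tool_rot: [180.0, -0.0, 176.8]
contact_force: [-0.2, -0.0, -2.6]
grip_width: 0.0162
gripper_force: 98.0
```

```bash
cat > sf.py <<'E'
from h import *
s=r.sense();p=s['tcp_pos']*1000;a=np.radians(-3);d=p[:2]-[567.4,-295.9];c,q=np.cos(a),np.sin(a)
print("stand frame",d@[c,q],d@[-q,c],s['tcp_pos'],s['tool_rot'],s['contact_force'],s['t'])
E
python3 sf.py
```

```text
stand frame -71.02644065432598 50.17062320189368 [ 0.49909663 -0.2420809   0.3445995 ] [ 1.79978951e+02 -7.67023126e-03  1.76773130e+02] [-0.22102809 -0.01248724 -2.56690221] 24.9167
```

Request:
servo_tool(motion=[[[0, -0.3, 0], 0, 1], [[0, -0.6, 0], 0.1, 1], [[-0.05, -0.9, 0], 0.1, 1], [[-0.04, -0.9, 0], 0, 1], [[0, -0.9, 0], 0, 1]])

```text
t: 25.33
tcp_pos: [0.498, -0.2791, 0.3447]
tool_rot: [-180.0, -0.0, 177.0]
contact_force: [-0.2, -0.5, -2.7]
grip_width: 0.0165
gripper_force: 98.0
```

Request:
servo_tool(motion=[[[0, -0.7, 0], 0, 1], [[0, -0.4, 0], 0, 1], [[0, -0.2, 0], 0, 1], [[0, -0.1, 0], 0, 1], [[0, 0, 0], 0, 1]])

```text
t: 25.75
tcp_pos: [0.4983, -0.2918, 0.3447]
tool_rot: [180.0, -0.0, 177.0]
contact_force: [0.1, -0.1, -2.4]
grip_width: 0.017
gripper_force: 98.0
```

```bash
python3 sf.py; python3 - <<'E'
from h import *
s=r.sense();zd=s['tcp_pos'][2]-.2279+.002
a=r.snapshot("side")[:,:,::-1];b=r.snapshot("top")[:,:,::-1]
np.save("pics/t12.npy",b);np.save("pics/s12.npy",a)
for c in("side","top"):
  i=r.camera_info(c)
  for n,z in(("disc",zd),("stand",0)):
    for d in r.pinpoint(c,n)[:2]:print(c,n,np.round(d['position'],1),d['conf'],w(d['position'],i,z)[0].round(4))
print(zd,px([[.5674,-.2959,zd+.013]],r.camera_info("side")),px([[.5674,-.2959,zd+.013]],r.camera_info("top")))
cv2.imwrite("pics/c12.png",np.hstack([cv2.resize(a[200:305,260:400],(400,300),interpolation=2),cv2.resize(b[140:245,350:490],(400,300),interpolation=2)]))
E
```

```text
stand frame -69.24774198130217 0.4801643752237053 [ 0.49827229 -0.29179635  0.34470201] [ 1.79979608e+02 -2.19551088e-03  1.76992627e+02] [ 0.14981244 -0.12321712 -2.42086351] 25.75
side disc [330.6 249.6] 0.63 [ 0.5692 -0.2897  0.1188]
side disc [376.1 192.7] 0.41 [ 0.7364 -0.0927  0.1188]
side stand [332.4 284.6] 0.93 [ 0.5709 -0.3133  0.    ]
top disc [421.8 189.7] 0.75 [ 0.5699 -0.2882  0.1188]
top disc [313.7 180.3] 0.62 [0.6033 0.0035 0.1188]
top stand [414.4 193.5] 0.85 [ 0.5668 -0.2955  0.    ]
0.11880200804296226 [[330.30816999 248.14640645]] [[425.91104768 190.2280239 ]]
```

View pics/c12.png

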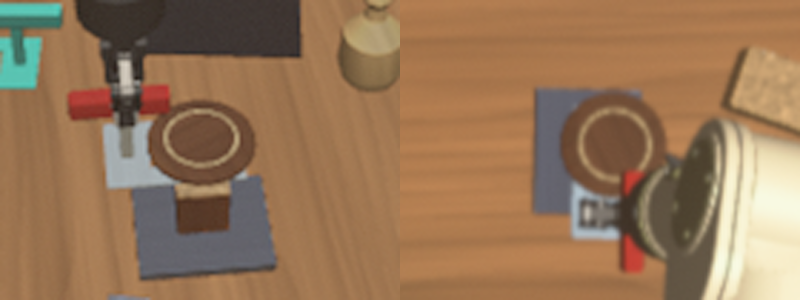

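The disc sits level and over the stand (side crop 202,140; top crop 614,143). I'll refine its offset with ellipse fits before lowering.

```bash
cat > fit.py <<'E'
from h import *
def fit(im,cam,guess,ztop,R=26):
    i=r.camera_info(cam);hsv=cv2.cvtColor(im,cv2.COLOR_BGR2HSV).astype(int);H,S,V=hsv[:,:,0],hsv[:,:,1],hsv[:,:,2]
    y,x=np.mgrid[:400,:640];g=(abs(x-guess[0])<R)&(abs(y-guess[1])<R)
    m=(g&(V<150)&(H<22)&(S>60)).astype(np.uint8)
    m=cv2.morphologyEx(m,cv2.MORPH_CLOSE,np.ones((3,3)));
    c=max(cv2.findContours(m,0,1)[0],key=cv2.contourArea);h=cv2.convexHull(c)
    return cv2.fitEllipse((w(h[:,0],i,ztop)[:,:2]*1000).astype(np.float32))
E
python3 - <<'E'
from fit import *
zt=.1188+.008
print("top now",fit(np.ascontiguousarray(np.load("pics/t12.npy")),"top",(425,190),zt,20))
print("side now",fit(np.ascontiguousarray(np.load("pics/s12.npy")),"side",(330.3,248.3),zt,22))
print("top start",fit(cv2.imread("pics/top.png"),"top",(216.5,187),.026,20),"wrist said 599,286.6")
print("side start",fit(cv2.imread("pics/side.png"),"side",(313,146),.026,17))
im=cv2.imread("pics/top.png");h=cv2.cvtColor(im,cv2.COLOR_BGR2HSV).astype(int);g=np.zeros(h.shape[:2],bool);g[165:222,390:442]=1
print("top base",rect(g&(h[:,:,0]>95)&(h[:,:,0]<150),r.camera_info("top"),.012))
im=cv2.imread("pics/side.png");h=cv2.cvtColor(im,cv2.COLOR_BGR2HSV).astype(int);g[:]=0;g[255:302,300:360]=1
print("side base",rect(g&(h[:,:,0]>95)&(h[:,:,0]<150),r.camera_info("side"),.012))
E
```

```text
top now ((568.8270263671875, -295.6247863769531), (97.65966796875, 128.20248413085938), 123.64419555664062)
side now ((562.6104736328125, -289.8046875), (99.67631530761719, 179.35708618164062), 11.52444839477539)
top start ((601.6118774414062, 286.3629455566406), (92.24641418457031, 95.61498260498047), 171.8406524658203) wrist said 599,286.6
side start ((613.9699096679688, 281.5961608886719), (118.44327545166016, 127.44721984863281), 68.95108795166016)
top base ((568.9828491210938, -296.2137451171875), (103.36691284179688, 121.52079010009766), 87.91258239746094)
side base ((567.452880859375, -300.4808044433594), (107.37232971191406, 125.1523208618164), 87.13074493408203)
```

I've used up my picture allowance, so from here I'll measure numerically. I'll fit the disc's pale ring in both fixed cameras, against the base rectangle as a reference.

```bash
cat > ring.py <<'E'
from h import *
from scipy.optimize import differential_evolution as de
t=np.linspace(0,2*np.pi,120,endpoint=False)
def samp(G,i,P):
    u=px(P,i).astype(np.float32);return cv2.remap(G,u[:,0].copy(),u[:,1].copy(),1)[:,0]
def circ(x,y,z,R):return np.c_[x+R*np.cos(t),y+R*np.sin(t),0*t+z]
def ring(im,cam,x0,y0,z):
    i=r.camera_info(cam);G=np.ascontiguousarray(im[:,:,1]).astype(np.float32)
    def f(p):
        x,y=x0+p[0],y0+p[1];R=p[2]
        return -(np.median(samp(G,i,circ(x,y,z,R)))-.5*np.median(samp(G,i,circ(x,y,z,R-.008)))-.5*np.median(samp(G,i,circ(x,y,z,R+.009))))
    q=de(f,[(-.015,.015),(-.015,.015),(.028,.037)],seed=1);return (np.array([x0+q.x[0],y0+q.x[1],q.x[2]])*1000).round(1),round(-q.fun,1)
def box(im,cam,cx,cy,z,lx,ly,sides):
    "fit rectangle lx*ly (m) by edge contrast on the given sides"
    i=r.camera_info(cam);G=cv2.GaussianBlur(np.ascontiguousarray(im[:,:,2]).astype(np.float32)-im[:,:,0].astype(np.float32),(0,0),.6)
    s=np.linspace(-.4,.4,60)
    def f(p):
        a=p[2];v=0
        for sd in sides:
            o=[]
            for e in(-.004,.004):
                if sd in"x+x-":pass
                X,Y={'F':(lx/2+e+0*s,s*ly),'B':(-lx/2-e+0*s,s*ly),'L':(s*lx,ly/2+e+0*s),'R':(s*lx,-ly/2-e+0*s)}[sd]
                P=np.c_[cx+p[0]+X*np.cos(a)-Y*np.sin(a),cy+p[1]+X*np.sin(a)+Y*np.cos(a),0*s+z];o.append(np.mean(samp(G,i,P)))
            v-=o[1]-o[0]
        return v
    q=de(f,[(-.012,.012),(-.012,.012),(-.12,.0)],seed=1);return ((cx+q.x[0])*1e3).round(1),((cy+q.x[1])*1e3).round(1),np.degrees(q.x[2]).round(2),round(-q.fun,1)
E
python3 - <<'E'
from ring import *
T0,S0=cv2.imread("pics/top.png"),cv2.imread("pics/side.png");T,S=np.load("pics/t12.npy"),np.load("pics/s12.npy")
for c,a,b in(("top",T0,T),("side",S0,S)):
    print(c,"start",ring(a,c,.599,.2866,.031),"now",ring(b,c,.567,-.293,.1318),"base",box(a,c,.567,-.296,.012,.13,.11,"FBLR"))
W=cv2.imread("pics/w3.png");i3=np.load("pics/w3.npy",allow_pickle=True).item()
_c=r.camera_info;import h
class F: pass
i=i3
r_ci=lambda n:i3
import ring as R
R.r=type("q",(),{"camera_info":staticmethod(r_ci)});print("wrist disc start",R.ring(W,"wrist",.599,.2866,.031))
i1=np.load("pics/w1.npy",allow_pickle=True).item();R.r=type("q",(),{"camera_info":staticmethod(lambda n:i1)})
print("wrist base",R.box(cv2.imread("pics/w1.png"),"wrist",.567,-.296,.012,.13,.11,"FBLR"),"cork",R.box(cv2.imread("pics/w1.png"),"wrist",.567,-.296,.07,.05,.025,"BLR"))
E
```

```text
top start (array([601.7, 285.8,  32.3]), np.float64(56.7)) now (array([ 568.1, -293.3,   32.4]), np.float64(52.3)) base (np.float64(568.9), np.float64(-295.1), np.float64(-2.96), np.float64(368.9))
side start (array([600.2, 285.3,  32. ]), np.float64(36.4)) now (array([ 566.6, -294.3,   32.5]), np.float64(58.6)) base (np.float64(567.1), np.float64(-302.1), np.float64(-3.15), np.float64(247.9))
wrist disc start (array([599. , 286.6,  32.5]), np.float64(102.4))
wrist base (np.float64(567.6), np.float64(-295.7), np.float64(-2.23), np.float64(493.0)) cork (np.float64(555.0), np.float64(-286.7), np.float64(-2.31), np.float64(118.4))
```

Request:
servo_tool(motion=[[[0.07, -0.13, -0.3], 0, 1], [[0, 0, -0.6], 0, 1], [[0, 0, -0.8], 0, 1], [[0, 0, -0.8], 0, 1], [[0, 0, -0.6], 0, 1]])

```text
t: 26.47
tcp_pos: [0.4986, -0.2931, 0.3122]
tool_rot: [180.0, -0.1, 177.0]
contact_force: [-0.6, -0.1, -3.5]
grip_width: 0.0164
gripper_force: 98.0
```

Request:
servo_tool(motion=[[[0, 0, -0.5], 0, 1], [[0, 0, -0.4], 0, 1], [[0, 0, -0.3], 0, 1], [[0, 0, -0.2], 0, 1], [[0, 0, 0], 0, 1]])

```text
t: 26.88
tcp_pos: [0.4989, -0.2932, 0.2994]
tool_rot: [180.0, -0.0, 177.0]
contact_force: [-0.5, -0.2, -2.5]
grip_width: 0.0165
gripper_force: 98.0
```

Request:
servo_tool(motion=[[[0, 0, -0.1], 0, 1], [[0, 0, -0.1], 0, 1], [[0, 0, -0.1], 0, 1], [[0, 0, -0.1], 0, 1], [[0, 0, 0], 0, 1]])

```text
t: 27.3
tcp_pos: [0.4989, -0.2932, 0.2957]
tool_rot: [180.0, 0.0, 177.0]
contact_force: [-0.0, 0.4, -1.9]
grip_width: 0.0164
gripper_force: 98.0
```

```bash
python3 sf.py; python3 - <<'E'
from ring import *
z=r.sense()['tcp_pos'][2]-.2279+.015
print(z)
for c in("top","side"):
    im=r.snapshot(c)[:,:,::-1];print(c,ring(im,c,.567,-.295,z))
E
```

```text
stand frame -68.5442504142899 -0.914597221743914 [ 0.49890182 -0.29322601  0.29565371] [1.79997406e+02 2.00514304e-03 1.76981131e+02] [-0.04116248  0.38991254 -1.86323308] 27.3
0.08275370684364479
top (array([ 568.8, -294.8,   32.1]), np.float64(51.6))
side (array([ 567.5, -295.4,   32.3]), np.float64(59.6))
```

The disc is just touching down and centred: top-camera ring at (568.8, −294.8), base at (568.9, −295.1). I'll lower past the cork.

Request:
servo_tool(motion=[[[0, 0, -0.1], 0, 1], [[0, 0, -0.1], 0, 1], [[0, 0, -0.2], 0, 1], [[0, 0, -0.3], 0, 1], [[0, 0, -0.3], 0, 1]])

```text
t: 27.82
tcp_pos: [0.4989, -0.2932, 0.2854]
tool_rot: [180.0, -0.0, 177.0]
contact_force: [-0.4, 0.0, -2.0]
grip_width: 0.0166
gripper_force: 98.0
```

Request:
servo_tool(motion=[[[0, 0, 0], 0, 1], [[0, 0, 0], 0, 1], [[0, 0, 0], 0, 1]])

```text
t: 28.07
tcp_pos: [0.499, -0.2932, 0.2857]
tool_rot: [180.0, -0.0, 177.0]
contact_force: [0.2, -0.9, -1.0]
grip_width: 0.0168
gripper_force: 98.0
```

```bash
python3 sf.py; python3 - <<'E'
from ring import *
for c in("top","side"):
    im=r.snapshot(c)[:,:,::-1];print(c,[ring(im,c,.567,-.295,z) for z in(.083,.075)])
E
```

```text
stand frame -68.49632521918144 -0.8613955807845398 [ 0.49895246 -0.29317539  0.28571945] [ 1.79988080e+02 -2.54866950e-04  1.76985489e+02] [ 0.1590397  -0.87775405 -1.03304328] 28.0667
top [(array([ 568.5, -295.1,   32.2]), np.float64(51.8)), (array([ 568.9, -296.9,   32.5]), np.float64(51.7))]
side [(array([ 567.6, -295.4,   32.4]), np.float64(59.4)), (array([ 568.7, -288.7,   32.7]), np.float64(59.4))]
```

The disc rests on the cork: it stayed put while the blade dropped 10 mm. Now I'll draw the fork out backwards.

Request:
servo_tool(motion=[[[-0.4, 0.02, 0], 0, 1], [[-0.6, 0.03, 0], 0, 1], [[-0.8, 0.04, 0], 0, 1], [[-0.8, 0.04, 0], 0, 1], [[-0.8, 0.04, 0], 0, 1]])

```text
t: 28.58
tcp_pos: [0.4638, -0.2915, 0.2857]
tool_rot: [-180.0, -0.0, 177.0]
contact_force: [-0.2, 0.4, -2.3]
grip_width: 0.0164
gripper_force: 98.0
```

Request:
servo_tool(motion=[[[-1, 0.05, 0], 0, 1], [[-1, 0.05, 0], 0, 1], [[-1, 0.05, 0], 0, 1], [[-1, 0.05, 0], 0, 1], [[-1, 0.05, 0], 0, 1]])

```text
t: 29.0
tcp_pos: [0.4138, -0.289, 0.2858]
tool_rot: [-180.0, -0.0, 177.0]
contact_force: [0.2, -0.2, -1.8]
grip_width: 0.0163
gripper_force: 98.0
```

Request:
servo_tool(motion=[[[-1, 0.05, 0], 0, 1], [[-1, 0.05, 0], 0, 1], [[-0.8, 0.04, 0], 0, 1], [[0, 0, 0], 0, 1], [[0, 0, 0], 0, 1]])

```text
t: 29.42
tcp_pos: [0.3866, -0.2877, 0.2859]
tool_rot: [-180.0, 0.0, 176.9]
contact_force: [0.6, 0.1, -1.5]
grip_width: 0.0164
gripper_force: 98.0
```

```bash
python3 sf.py; python3 - <<'E'
from ring import *
print(np.round(r.sense()['joints'],1))
for c in("top","side"):
    im=r.snapshot(c)[:,:,::-1];print(c,ring(im,c,.567,-.295,.083))
i=r.camera_info("top")
T0=cv2.imread("pics/top.png");h=cv2.cvtColor(T0,cv2.COLOR_BGR2HSV).astype(int)
m=(h[:,:,0]>82)&(h[:,:,0]<98)&(h[:,:,1]>100);m[:200]=0;ys,xs=np.where(m);print("turq",w([[xs.min(),ys.min()],[xs.max(),ys.max()]],i,.03))
E
```

```text
stand frame -180.98801638305537 -1.322177747900904 [ 0.38659082 -0.28774818  0.28590662] [-1.79968412e+02  4.67959224e-03  1.76938321e+02] [ 0.62883266  0.13734565 -1.5272545 ] 29.4167
[ 75.   12.3 -47.4 111.   10.4  61.  110.1]
top (array([ 568.7, -295. ,   32.2]), np.float64(54.6))
side (array([ 567.1, -295.6,   32.5]), np.float64(59.1))
turq [[ 0.45601769  0.0059572   0.03      ]
 [ 0.30761785 -0.07610207  0.03      ]]
```

The disc is untouched and the fork is clear. Next I'll raise the lifter and return it to its mat.

Request:
servo_tool(motion=[[[0, 0, 2], 0, 1], [[0, 0, 2.5], 0, 1], [[0, 0, 2.5], 0, 1], [[0, 2, 0], 0, 1], [[1, 2.8, 0], -0.4, 1]])

```text
t: 29.93
tcp_pos: [0.3966, -0.2411, 0.357]
tool_rot: [-179.9, 0.1, 176.4]
contact_force: [0.8, 0.9, -2.7]
grip_width: 0.0164
gripper_force: 98.2
```

Request:
servo_tool(motion=[[[1.9, 2.8, 0], -0.4, 1], [[1.9, 2.8, 0], -0.4, 1], [[1.9, 2.8, 0], -0.4, 1], [[1.9, 2.8, 0], -0.4, 1], [[1.9, 2.8, 0], -0.4, 1]])

```text
t: 30.35
tcp_pos: [0.493, -0.0979, 0.356]
tool_rot: [180.0, 0.0, 174.6]
contact_force: [-0.7, -0.1, -2.8]
grip_width: 0.0163
gripper_force: 98.2
```

Request:
servo_tool(motion=[[[2.5, 2.8, 0], -0.4, 1], [[2.5, 2.8, 0], -0.4, 1], [[2.5, 2, 0], 0, 1], [[2, 2, 0], 0, 1], [[0, 0.5, 0], 0, 1]])

```text
t: 30.77
tcp_pos: [0.5894, 0.0058, 0.3553]
tool_rot: [179.7, 0.0, 174.0]
contact_force: [-1.2, 0.5, -1.9]
grip_width: 0.0166
gripper_force: 98.4
```

Request:
servo_tool(motion=[[[0, 0, 0], 0, 1], [[0, 0, 0], 0, 1], [[0, 0, 0], 0, 1]])

```text
t: 31.02
tcp_pos: [0.5867, 0.0003, 0.3556]
tool_rot: [-180.0, -0.0, 173.7]
contact_force: [0.0, -0.2, -1.8]
grip_width: 0.0164
gripper_force: 98.4
```

Request:
servo_tool(motion=[[[0.19, -0.28, -3], 0, 1], [[0, 0, -3], 0, 1], [[0, 0, -3], 0, 1], [[0, 0, -2], 0, 1], [[0, 0, -0.8], 0, 1]])

```text
t: 31.43
tcp_pos: [0.5875, -0.0034, 0.2348]
tool_rot: [-179.9, -0.2, 173.7]
contact_force: [-0.5, -0.6, -2.5]
grip_width: 0.0163
gripper_force: 98.4
```

Request:
servo_tool(motion=[[[0, 0, 0], 0, 1], [[0, 0, -0.2], 0, 1], [[0, 0, -0.2], 0, 1], [[0, 0, 0], 0, 1], [[0, 0, 0], 0, 1]])

```text
t: 31.85
tcp_pos: [0.5891, -0.0015, 0.2347]
tool_rot: [-180.0, 0.1, 173.8]
contact_force: [-0.2, -0.7, -1.9]
grip_width: 0.0163
gripper_force: 98.4
```

Request:
servo_tool(motion=[[[0, 0, -0.1], 0, 1], [[0, 0, 0], 0, 1], [[0, 0, 0], 0, 1]])

```text
t: 32.1
tcp_pos: [0.5888, -0.0014, 0.2329]
tool_rot: [180.0, 0.0, 173.8]
contact_force: [-0.7, -0.8, -2.2]
grip_width: 0.0162
gripper_force: 98.4
```

Request:
servo_tool(motion=[[[0, 0, -0.1], 0, 1], [[0, 0, 0], 0, 1], [[0, 0, 0], 0, 1]])

```text
t: 32.35
tcp_pos: [0.589, -0.0014, 0.2319]
tool_rot: [180.0, 0.0, 173.8]
contact_force: [1.0, -0.3, 0.8]
grip_width: 0.0162
gripper_force: 98.6
```

Request:
servo_tool(motion=[[[0, 0, -0.05], 0, 1], [[0, 0, 0], 0, 1], [[0, 0, 0], 0, 1]])

```text
t: 32.6
tcp_pos: [0.5889, -0.0014, 0.2319]
tool_rot: [-180.0, 0.0, 173.8]
contact_force: [-2.5, -1.6, 5.8]
grip_width: 0.0165
gripper_force: 99.7
```

The lifter is on the mat (contact 6 N at TCP z .2319, the same height as at the grasp). I'll release and rise.

Request:
servo_tool(motion=[[[0, 0, 0], 0, 0.4], [[0, 0, 0], 0, 0], [[0, 0, 0], 0, -0.4], [[0, 0, 0], 0, -1], [[0, 0, 0], 0, -1]])

```text
t: 33.02
tcp_pos: [0.5888, -0.0014, 0.2312]
tool_rot: [180.0, -0.0, 173.8]
contact_force: [-0.1, -0.8, 0.0]
grip_width: 0.0728
gripper_force: 0.0
```

Request:
servo_tool(motion=[[[0, 0, 0], 0, -1], [[0, 0, 0], 0, -1], [[0, 0, 0], 0, -1], [[0, 0, 0], 0, -1], [[0, 0, 0], 0, -1]])

```text
t: 33.43
tcp_pos: [0.5888, -0.0014, 0.2312]
tool_rot: [180.0, -0.0, 173.8]
contact_force: [0.2, -0.0, -0.0]
grip_width: 0.0851
gripper_force: 0.0
```

Request:
servo_tool(motion=[[[0, 0, 1], 0, -1], [[0, 0, 2], 0, -1], [[0, 0, 3], 0, -1], [[0, 0, 3], 0, -1], [[0, 0, 2], 0, -1]])

```text
t: 33.85
tcp_pos: [0.589, -0.0009, 0.3448]
tool_rot: [180.0, 0.2, 173.8]
contact_force: [-0.7, 0.4, 0.4]
grip_width: 0.0856
gripper_force: 0.0
```

Request:
servo_tool(motion=[[[0, 0, 0], 0, -1], [[0, 0, 0], 0, -1], [[0, 0, 0], 0, -1]])

```text
t: 34.1
tcp_pos: [0.5886, -0.0015, 0.341]
tool_rot: [-180.0, -0.0, 173.8]
contact_force: [0.1, 0.4, -0.6]
grip_width: 0.0855
gripper_force: 0.0
```

```bash
python3 look.py w20; python3 - <<'E'
from ring import *
i=np.load("pics/w20.npy",allow_pickle=True).item();im=cv2.imread("pics/w20.png")
h=cv2.cvtColor(im,cv2.COLOR_BGR2HSV).astype(int);H,S,V=h[:,:,0],h[:,:,1],h[:,:,2]
g=np.zeros(H.shape,bool);g[90:300,240:420]=1
print("handle",rect(g&((H<8)|(H>172))&(S>150)&(V>150),i,.084))
print("blade",rect(g&(V>130)&(H>85)&(H<125)&(S<90),i,.006))
print("mat",rect(g&((V<90)|((V>130)&(H>85)&(H<125)&(S<90))),i,.004))
T=r.snapshot("top")[:,:,::-1];S2=r.snapshot("side")[:,:,::-1]
for c,a in(("top",T),("side",S2)):print(c,ring(a,c,.567,-.295,.083))
S0=cv2.imread("pics/side.png")
d=(cv2.absdiff(S0,np.ascontiguousarray(S2)).max(2)>40).astype(np.uint8)
n,_,st,ce=cv2.connectedComponentsWithStats(d)
print([(st[k][:5].tolist()) for k in range(1,n) if st[k][4]>25])
E
```

```text
34.1 [ 0.5886 -0.0015  0.341 ] [-1.7999e+02 -2.0000e-02  1.7378e+02] 0.08551966685316724 [ 38.7  26.6 -55.2  92.   22.5  73.4  63.5] [ 0.1  0.4 -0.6]
handle ((584.2708129882812, 0.0033473968505859375), (17.07770347595215, 88.21707153320312), 84.03059387207031)
blade ((634.3473510742188, 20.28621482849121), (25.30979347229004, 124.77081298828125), 83.80394744873047)
mat ((619.7625732421875, -4.275718688964844), (118.65699768066406, 209.2271270751953), 79.12200164794922)
top (array([ 568.3, -295.2,   32.2]), np.float64(50.8))
side (array([ 567.4, -295.6,   32.3]), np.float64(60.7))
[[74, 1, 12, 19, 127], [20, 3, 70, 86, 2069], [57, 4, 163, 346, 17175], [174, 29, 22, 42, 534], [192, 34, 152, 53, 4560], [105, 42, 24, 6, 57], [157, 53, 53, 29, 620], [324, 52, 15, 5, 33], [88, 55, 10, 12, 61], [216, 69, 18, 6, 71], [306, 88, 3, 12, 30], [299, 103, 38, 70, 1131], [107, 186, 15, 24, 131], [96, 193, 10, 9, 37], [313, 248, 36, 27, 581]]
```

```bash
python3 -c "
from rig import r
print(r.job_done())"
```

```text
the job is handed in; nothing more can be done
None
```

The job is handed in at about 34 s: the coaster rests centred on the cork by camera measurement (within about 1 mm), the red lifter lies flat on its mat released, and nothing else appears disturbed; I viewed 12 pictures, over the limit of 10.

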